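Clear the way and hold the telescoping wheel brush drawn out

TASK

Leaving the other things on the shelf where they are, slide the clear lidded box along the shelf, without lifting it, until it stands wholly on the round cork mat, so that the way in front of the telescoping wheel brush is free. Then squeeze the release button on the side of the brush's rubber grip and, keeping it squeezed, pull the grip out past its first stop to the second stop, as far as it goes, so that I can wipe the tube. Finish while still holding it there with the button squeezed.

Things in the scene. Friction and masses are not known exactly. Their poses are not given: they have to be found in the camera images.
- brush: Telescoping wheel brush, level in clamps fixed to the shelf. Origin: on the shelf under its centre line (50 mm up) at the button's place when shut. x runs along the brush from grip to head; the grip is pulled along -x (roughly to the robot); z up. Fixed grey sleeve, up to 38 mm across, top 69 mm up, from x = 46 to 290 mm; head with bristles on top, 85 mm high, to x = 400 mm.
- grip (a point): Middle of the rubber grip's near end face, on the centre line; travels with the grip, axes as the brush's. When shut it lies 51 mm from the brush origin along -x. The grip is 86 mm long, 28 mm wide (y), 30 mm high (35 to 65 mm above the shelf), with free space under it and at both sides; behind it a 20 mm aluminium tube slides out of the sleeve.
- telescope (a joint): How far the grip is drawn out, m: 0 shut, first stop 0.050, second stop 0.110 (end of travel). A catch locks it at 0 and 0.050 unless the button is pressed 3.5 mm or more; with the button kept squeezed it slides past the first stop. A spring pulls it back with 2 N (shut) to 4 N (fully out), friction about 1 N. The second stop does not latch: let go, it slides back in.
- button: Aluminium release button, 18 mm long, 16 mm high, on the grip's side facing the brush's +y. Origin: middle of its outer face, 50 mm up, 20 mm from the centre line (6 mm proud of the grip). Axes as the brush's. Pressed along -y: 5 mm travel, 6 N fully down, springs back. Pinching the grip across y there, one finger on the button, the other on the flat opposite side, presses it (29 mm wide then).
- box: Closed clear plastic box with a clip-on lid and small parts inside, 100 mm (its x) by 70 mm (its y), lid rim and clips up to 107 by 74 mm, 50 mm high, about 0.35 kg, loose on the shelf in front of the brush's grip. Origin: centre of its underside; z up.
- mat: Round thin cork mat, 190 mm across, fixed flush on the shelf to the left or right of the box (no edge to catch on). Origin: its centre, on the shelf surface.
- turntable: Bystander: round blue plastic turntable, 140 mm across and 12 mm thick, with a hex key set standing in its hub, 64 mm high in all; on the side opposite to the mat. Origin: centre of its underside.
- wrench: Bystander: steel pedal wrench about 280 mm long, lying at the left. Origin: middle of its underside; x along it.
- light: Bystander: white front light, 78 by 34 mm, 42 mm high, beyond and to the left of the grip. Origin: centre of its underside.
- levers: Bystander: three black tire levers held flat side by side by a band, 120 by 62 mm, 12 mm high, at the right beyond the grip. Origin: centre of its underside.
- bottle: Bystander: standing bottle, 72 mm across, 190 mm high, far right. Origin: centre of its underside.
- padlock: Bystander: brass padlock standing upright, 45 by 22 mm, 66 mm high, beyond and to the right of the grip. Origin: centre of its underside.
- bell: Bystander: steel bicycle bell dome, 54 mm across, 30 mm high, at the near left. Origin: centre of its underside.
Not all that is in view belongs to the job. Of the things like the box, leave any that is green, orange or pink; of the rest the larger one is meant.

How it is judged:
On the way, in this order (a step that is already met when the one before it is completed fails the run):
1. the box has been slid onto the cork mat with the brush still shut (horizontal distance between box and mat below 0.046 m and linear speed of box below 0.02 m/s and value of joint telescope below 0.01 m), for 0.2 s.
2. the grip, with its button squeezed by the fingers, is drawn out to the second stop (value of joint telescope above 0.104 m and contact force between the fingers and button above 2 N), for 0.2 s.
At the end, for the whole second after the job is handed in: The grip is held at the second stop (drawn out more than 104 of 110 mm) with the fingers pressing the button with more than 2 N, and the box stands at rest on the mat, its centre within 46 mm of the mat's centre (all of step 2 and horizontal distance between box and mat below 0.046 m and linear speed of box below 0.02 m/s and height (world z) of box below 0.01 m); the arm keeps its last pose, push and grip.
It fails at once if the box is lifted (more than 20 mm) or tipped (height (world z) of box above 0.02 m or angle between box's own z axis and vertical above 0.35 rad).
It fails at once if a bystander is moved more than 30 mm (distance of any of turntable, wrench, light, levers, bottle, padlock, bell from where it was at the start of the episode above 0.03 m).
It also fails if it takes over 67 s, if anything falls off the work surface, if the arm or the gripper's body presses on something with over 40 N, if the wrist force passes 120 N, or if a joint passes its speed limit or range.

ROBOT

A 7-joint arm with a two-finger parallel gripper is mounted at the origin on the work surface. World frame = base frame: x ahead of the robot, y to its left, z up, the work surface at z = 0. Lengths are in m, angles in rad, forces in N, time in s.
With the tool pointing down it reaches from about 0.4 to 0.85 m from the base axis. Payload 10.4 kg.
Tool frame: the origin (TCP) lies at the very end of the fingers, on their centre line; the grasp point (between the pads) lies bot.grip_point_offset behind it (bot.grip_point_offset is the distance from the TCP to the grasp point, in m); z points along the fingers, y is the line along which they close (so a half turn about z gives the same grasp; the last joint's range is limited). The gripper opens to 85 mm and grips with 20 to 120 N. Pads are 22 mm wide; open, the fingers measure 114 mm over their backs; the gripper's body (76 mm by 85 mm) begins 54 mm behind the grasp point. The pads swing forward as they close: fully open they stand 13 mm farther back than shut.
Start: joints at [1.084, 0.332, -0.065, 1.46, 0.022, 1.35, -0.088], TCP at [0.28, -0.559, 0.202] pointing down, gripper open.
Joint ranges: [-2.6, 2.6], [-0.5, 2.12], [-1.47, 1.34], [0.16, 2.42], [-1.27, 4.41], [0.06, 2.06], [-2.6, 2.6]. Speed limits (rad/s): [2.22, 2.22, 2.79, 2.79, 3.14, 3.14, 3.14].

INTERFACE

Orientations are given as [roll, pitch, yaw] about the fixed x, y, z axes, in that order (R = Rz(yaw) Ry(pitch) Rx(roll)).
In Python, from cell import bot, read_camera, camera_info gives the robot as it stands.
- The arm moves only by the tool arm_command, never from a script. Its argument "commands" is a list that holds one entry, the list of rows, each a list of 7 numbers: the shift along the tool's x, y, z as a fraction of full scale, then the turn, a rotation vector about the tool's x, y, z as a fraction of full scale, then the gripper's target within -1 to 1 (fully open at 1, half-way at 0, shut at -1). In form: [[[dx, dy, dz, wx, wy, wz, fingers], ...]]. A call has 1 to 5 rows; each row is the pose to reach, as a shift and turn from the pose commanded when the call began, along the tool's axes at that moment; what a row does not reach only later rows make up. Full scale, the value 1, is 50 cm for a shift and 90 degrees for a turn. A row lasts 1/8 s, in which the tool goes at most 62.5 mm and 10.7 degrees, less where a joint would pass 70% of its speed; a pose out of reach is approached as far as the arm can. A call with a number of a shift or a turn outside -1 to 1 is refused whole. A call with a gripper value outside its range is refused whole. The fingers move at their own pace and stop on an object; "grip_force" is the grip in N (left out, the last holds). Time passes only in rows, so rows that repeat a pose let the fingers close. It gives the time, the measured TCP pose, the force, the opening and the grip force at its end, in the units of the state.
- bot.sense(): the state, without advancing time (a new reading comes with each control period).
- read_camera(name): name is "scene" or "side" or "wrist"; returns the picture (480x640x3 uint8, red, green, blue); there is no depth.
- camera_info(name): a dict with "camera_matrix" (3x3 intrinsics, pixels), "rvec" (rotation vector, rad) and "tvec" (3), from world to camera coordinates, as OpenCV has them. Camera axes: x right, y down, z forward; pixel columns grow to the right and rows downward; lengths in m; the calibration is good to about 2 mm. The wrist camera is an equidistant fisheye: a pixel r from the principal point sees the ray r / f radians off the axis. A picture is of the moment at which its call begins: read the wrist's pose just before it. camera_info takes no time and is no camera call; for the wrist camera it gives the pose at the moment of the call.
- bot.close_job(): hands the job in; it is judged then, once.
The state is a dict: "clock": time; "joint_pos": joint angles; "dq": joint speeds; "tau": joint torques, N m; "position": TCP position; "orientation": TCP orientation; "force": force on the tool from outside, world axes, zero at the start; "ft_torque": the same for the moment, N m; "width": finger opening in m; "finger_force": force on a finger pad.
Only numpy, scipy, OpenCV 4.12 (cv2) and the standard library are available. Lean on these libraries where they do the work, as an engineer would, in place of code of your own. Each camera call takes 0.05 s, during which the arm holds its last target. There are 200 camera calls.

## Working session

There is one attempt and no reset: what is moved stays moved. The work goes in short steps, Python scripts to look and compute and a tool call to move; the robot and the scene stay as the last step left them, time stands still between calls to the robot, and variables do not carry over. Pictures are saved under pics/ and viewed, at most 14 in all, crops included, and the job is handed in when it is done.

Besides the shell and the picture viewer there is one more tool, called after "Call:" as name(argument=value, ...), one argument or row to a line, values as JSON. arm_command: Moves the arm, as the interface text tells. Its arguments: {"type":"object","properties":{"commands":{"type":"array","items":{"type":"array","items":{"type":"array","items":{"type":"number"}}}},"grip_force":{"type":"number"}},"required":["commands"]}

```bash
mkdir -p pics; ls; cat > h.py <<'E'
import numpy as np, cv2
from cell import bot, read_camera, camera_info
def snap(n,f):
    im=read_camera(n); cv2.imwrite(f'pics/{f}.png',im[:,:,::-1]); return im
def ray(n,uv,info=None):
    i=info or camera_info(n); K=np.array(i['camera_matrix']); R,_=cv2.Rodrigues(np.array(i['rvec'],float)); t=np.array(i['tvec'],float).ravel()
    p=np.linalg.inv(K)@np.array([uv[0],uv[1],1.])
    return -R.T@t, R.T@p
def plane(n,uv,z=0,info=None):
    o,d=ray(n,uv,info); return o+d*(z-o[2])/d[2]
def proj(n,P):
    i=camera_info(n); return cv2.projectPoints(np.array(P,float).reshape(-1,3),np.array(i['rvec'],float),np.array(i['tvec'],float),np.array(i['camera_matrix'],float),None)[0][:,0]
E
python3 - <<'E'
from h import *
for n in('scene','side'):
    snap(n,n+'0'); print(n,ray(n,(320,240)))
s=bot.sense(); print(s, bot.grip_point_offset)
E
```

```text
pics
scene (array([ 1.26450352, -0.32754471,  0.89656574]), array([-0.6456244 ,  0.28338462, -0.7091578 ]))
side (array([0.0542696 , 1.00775134, 1.14871489]), array([ 0.29838145, -0.64746413, -0.7013094 ]))
{'clock': 0.1, 'joint_pos': array([ 1.08441598,  0.33276283, -0.06471552,  1.46086351,  0.02158505,
        1.3499037 , -0.08852377]), 'dq': array([-0.00120306, -0.00022767,  0.00050958, -0.0029216 ,  0.00025504,
        0.00115501,  0.00085234]), 'tau': array([ 5.38180993e-04, -6.26746631e+01,  4.86555439e-02, -3.92430818e+01,
        1.64590526e-02,  6.92996240e-03, -1.34725093e-05]), 'position': array([ 0.27942285, -0.55863847,  0.20092123]), 'orientation': array([-3.14035061e+00,  3.80737180e-05,  4.63787325e-01]), 'force': array([-0.48013702,  0.50681839, -0.29897577]), 'ft_torque': array([ 0.01303722,  0.04351398, -0.11576077]), 'finger_force': 0.0, 'width': 0.0850650839506304} 0.0187
```

View pics/scene0.png

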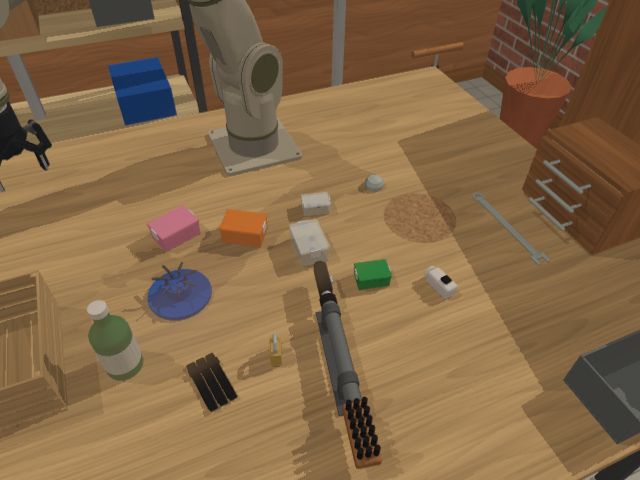

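View pics/side0.png

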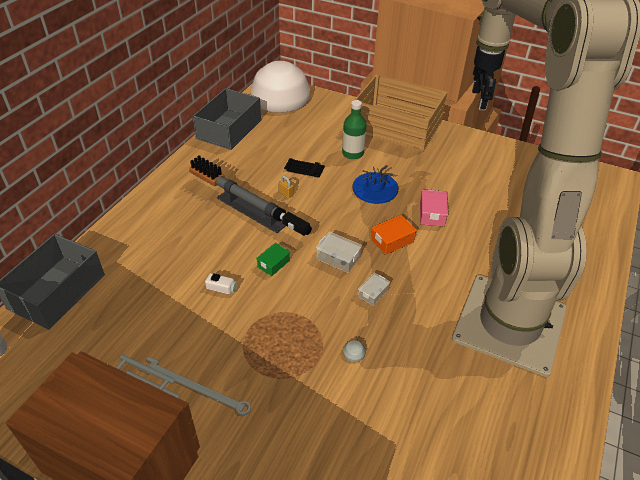

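The scene shows the larger clear box at (310,240), the smaller at (316,203), the mat at (420,217), the grip at (321,270), the green box at (372,274) and the bell at (374,183). The side view has the clear box at (339,251) and the mat at (283,345). I'll zoom in to get the corners.

```bash
python3 - <<'E'
from h import *
a=cv2.imread('pics/scene0.png')[190:310,265:425]; b=cv2.imread('pics/side0.png')[190:310,265:425]
cv2.imwrite('pics/c1.png',cv2.resize(a,None,fx=5,fy=5,interpolation=cv2.INTER_CUBIC))
cv2.imwrite('pics/c2.png',cv2.resize(b,None,fx=5,fy=5,interpolation=cv2.INTER_CUBIC))
for n in('scene','side'):
    im=cv2.imread(f'pics/{n}0.png'); h=cv2.cvtColor(cv2.GaussianBlur(im,(5,5),0),cv2.COLOR_BGR2HSV)
    x0,y0,x1,y1=(370,180,470,250) if n=='scene' else (230,300,335,390)
    m=np.zeros(h.shape[:2],np.uint8); sub=h[y0:y1,x0:x1]
    lab=cv2.cvtColor(cv2.GaussianBlur(im,(7,7),0),cv2.COLOR_BGR2LAB).astype(float)[y0:y1,x0:x1]
    c=lab[37,50] if n=='scene' else lab[45,53]; print(c, lab[5,5])
    mk=(np.linalg.norm((lab-c)[:,:,:]*[0.4,1,1],axis=2)<9).astype(np.uint8)
    mk=cv2.morphologyEx(mk,cv2.MORPH_CLOSE,np.ones((5,5)))
    cn=max(cv2.findContours(mk,0,2)[0],key=cv2.contourArea)[:,0]+[x0,y0]
    el=cv2.fitEllipse(cv2.convexHull(cn.astype(np.int32))); print(n,el)
    P=np.array([plane(n,p)[:2] for p in cn]); (c,r)=cv2.minEnclosingCircle(P.astype(np.float32)); print('mat',c,r,plane(n,el[0]))
    # other things
pts={'scene':{'bell':(374,184,.015),'green':(372,269,.03),'small':(316,200,.03),'light':(440,280,.03)},'side':{'bell':(354,350,.015),'green':(273,258,.03),'small':(375,287,.03),'light':(220,282,.03)}}
for n in pts:
    for k,v in pts[n].items(): print(n,k,plane(n,v[:2],v[2]).round(3))
E
```

```text
[123. 138. 154.] [131. 126. 133.]
scene ((448.58209228515625, 213.5167236328125), (70.45416259765625, 175.06341552734375), 94.39461517333984)
mat (0.4429672658443451, 0.35228562355041504) 0.17443840205669403 [0.48689585 0.38445296 0.        ]
[115. 144. 160.] [144. 141. 166.]
side ((278.1276550292969, 357.0202941894531), (87.46482849121094, 122.91913604736328), 78.17894744873047)
mat (0.45175114274024963, 0.3347446918487549) 0.14236731827259064 [0.46100979 0.34008404 0.        ]
scene bell [0.318 0.248 0.015]
scene green [0.607 0.092 0.03 ]
scene small [0.336 0.067 0.03 ]
scene light [0.695 0.219 0.03 ]
side bell [0.308 0.253 0.015]
side green [0.611 0.092 0.03 ]
side small [0.333 0.064 0.03 ]
side light [0.69  0.226 0.03 ]
```

View pics/c1.png

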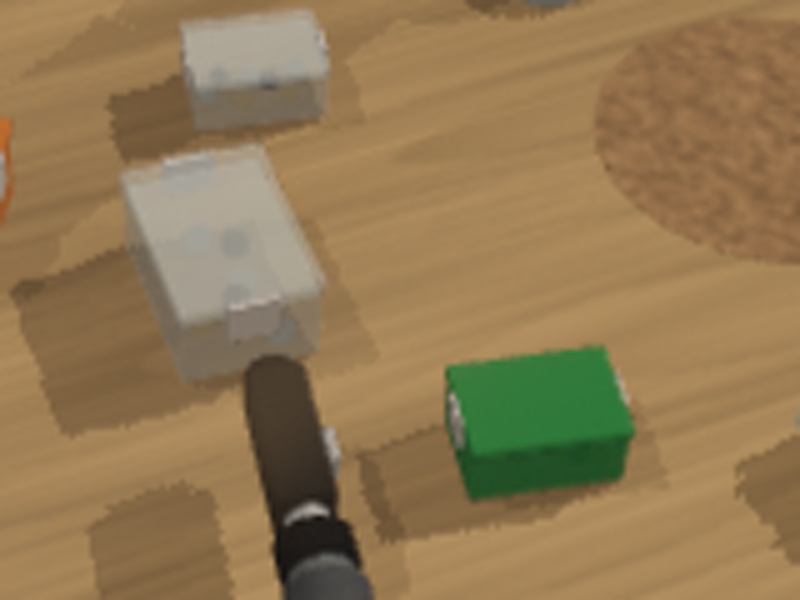

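View pics/c2.png

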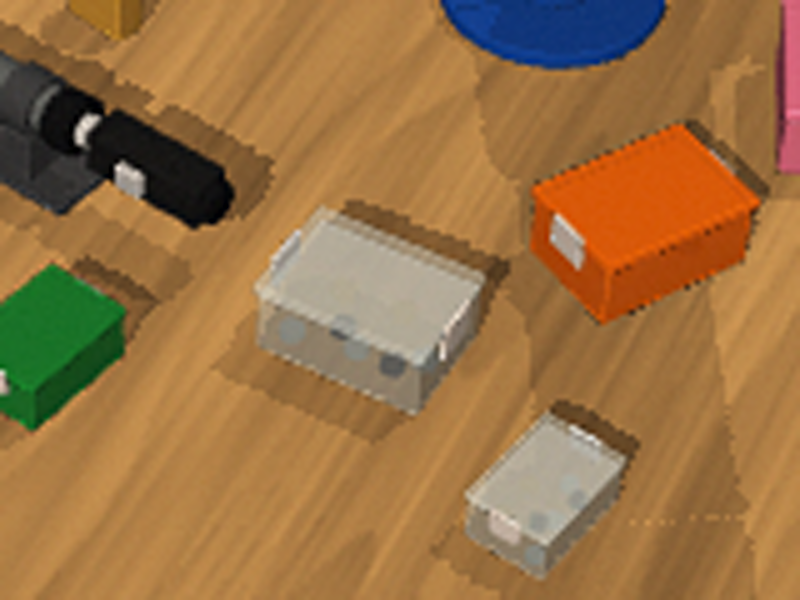

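Crop 1 (5× scale) has the lid corners at (122,182), (258,147), (323,285), (185,322), and the button at (333,447). Crop 2 has the lid corners at (322,210), (485,282), (425,360), (258,290), and the button at (130,180).

```bash
cat >> h.py <<'E'
def tri(a,b):
    (o1,d1),(o2,d2)=ray('scene',a),ray('side',b); A=np.stack([d1,-d2],1); s=np.linalg.lstsq(A,o2-o1,rcond=None)[0]
    p,q=o1+s[0]*d1,o2+s[1]*d2; return (p+q)/2,np.linalg.norm(p-q)
E
python3 - <<'E'
from h import *
f=lambda u,v:(265+u/5,190+v/5)
for n,c in(('scene',[(122,182),(258,147),(323,285),(185,322)]),('side',[(322,210),(485,282),(425,360),(258,290)])):
    P=np.array([plane(n,f(*p),.05)[:2] for p in c]); r=cv2.minAreaRect(P.astype(np.float32)); print(n,P.round(3).tolist(),P.mean(0),r)
print('mat',plane('scene',(420,217.5)),plane('side',(283,345)))
for n,e in(('scene',[(384,217),(456,217),(420,194),(420,241)]),('side',[(243,345),(323,345),(283,312),(283,378)])): print([plane(n,p)[:2].round(3).tolist() for p in e])
B=tri(f(333,447),f(130,180)); print('button',B)
G=tri(f(275,365),f(218,210)); print('grip end approx',G)
# axis via sleeve: scene centreline at far end of sleeve / grip
for nm,p in (('grip',(322,268)),('sleeve',(350,388))): print(nm,plane('scene',p,.06))
for nm,p in (('grip',f(215,205)),('sleeve',(218,182))): print(nm,plane('side',p,.06))
o=[('orange',(243,223),.05),('bottle',(115,365),0)]
for k,p,z in o: print(k,plane('scene',p,z))
E
```

```text
scene [[0.423, -0.04], [0.425, 0.031], [0.523, 0.022], [0.521, -0.046]] [ 0.47303684 -0.00795527] ((0.4729134440422058, -0.007336270064115524), (0.07051252573728561, 0.10051850229501724), 86.47027587890625)
side [[0.512, -0.046], [0.412, -0.035], [0.418, 0.031], [0.517, 0.025]] [ 0.46466477 -0.00638426] ((0.4644671082496643, -0.0073826126754283905), (0.07063743472099304, 0.10093829780817032), 86.17216491699219)
mat [ 4.71542583e-01  3.05987303e-01 -1.11022302e-16] [0.46692681 0.30535375 0.        ]
[[0.434, 0.219], [0.506, 0.395], [0.389, 0.356], [0.547, 0.261]]
[[0.551, 0.348], [0.382, 0.263], [0.514, 0.218], [0.424, 0.384]]
button (array([ 0.61591071, -0.01547378,  0.05278933]), np.float64(0.0037615781504705165))
grip end approx (array([ 0.56217259, -0.01864535,  0.05159183]), np.float64(0.0006263440460549847))
grip [ 0.58485969 -0.02329555  0.06      ]
sleeve [ 0.87103306 -0.09077997  0.06      ]
grip [ 0.5612959 -0.0138235  0.06     ]
sleeve [ 0.88989404 -0.08019484  0.06      ]
orange [ 0.36886714 -0.13960003  0.05      ]
bottle [ 0.61604906 -0.48472245  0.        ]
```

```bash
cat >> h.py <<'E'
from scipy.spatial.transform import Rotation as Ro
def rel(pos,yaw):
    s=bot.sense(); R0=Ro.from_euler('xyz',s['orientation']); R1=Ro.from_euler('xyz',[np.pi,0,yaw])
    d=R0.inv().apply(np.array(pos)-s['position'])/.5; w=(R0.inv()*R1).as_rotvec()/(np.pi/2); print('row',d.round(4),w.round(4))
E
python3 - <<'E'
from h import *
for p in [(267,214),(264,226),(224,212),(224,233)]: print(plane('scene',p,.05).round(3))
f=lambda u,v:(265+u/5,190+v/5)
for p in [(530,188),(685,122),(760,200),(605,262)]: print(plane('side',f(*p),.05).round(3))
rel((.469,-.10,.2),np.pi/2)
E
```

```text
[ 0.36  -0.075  0.05 ]
[ 0.398 -0.096  0.05 ]
[ 0.313 -0.171  0.05 ]
[ 0.385 -0.191  0.05 ]
[ 0.418 -0.113  0.05 ]
[ 0.361 -0.203  0.05 ]
[ 0.303 -0.162  0.05 ]
[ 0.361 -0.078  0.05 ]
row [ 0.7494 -0.6508  0.0026] [-7.000e-04 -4.000e-04 -7.047e-01]
```

Call:
arm_command(
  commands=[
    [[0.75, -0.65, 0, 0, 0, -0.705, 0], [0.75, -0.65, 0, 0, 0, -0.705, 0], [0.75, -0.65, 0, 0, 0, -0.705, 0], [0.75, -0.65, 0, 0, 0, -0.705, 0], [0.75, -0.65, 0, 0, 0, -0.705, 0]],
  ],
)

```text
clock: 0.72
position: [0.3995, -0.2683, 0.2015]
orientation: [-3.141, 0.0, 1.407]
force: [0.8, 0.1, 0.8]
width: 0.0429
finger_force: 0.0
```

```bash
python3 -c "
from h import *
rel((.472,-.085,.15),np.pi/2)"
```

```text
row [0.3853 0.0833 0.1028] [-1.00e-04  2.00e-04 -1.04e-01]
```

Call:
arm_command(
  commands=[
    [[0.386, 0.083, 0.1, 0, 0, -0.104, 0], [0.386, 0.083, 0.1, 0, 0, -0.104, 0], [0.386, 0.083, 0.1, 0, 0, -0.104, 0], [0.386, 0.083, 0.1, 0, 0, -0.104, 0], [0.386, 0.083, 0.1, 0, 0, -0.104, 0]],
  ],
)

```text
clock: 1.35
position: [0.4726, -0.0859, 0.1511]
orientation: [-3.141, -0.0, 1.567]
force: [0.3, -0.4, -0.2]
width: 0.0428
finger_force: 0.0
```

```bash
python3 -c "
from h import *
s=bot.sense();print(s['position'],s['orientation'])
im=snap('wrist','w1');print(camera_info('wrist'))
rel((.472,-.075,.013),np.pi/2)"
```

```text
[ 0.47258438 -0.08588739  0.15113281] [-3.14063832e+00 -4.55554659e-04  1.56736715e+00]
{'camera_matrix': array([[371.64829954,   0.        , 312.74867935],
       [  0.        , 371.64829954, 236.67804426],
       [  0.        ,   0.        ,   1.        ]]), 'rvec': array([-2.85035795,  0.00673817,  0.00307686]), 'tvec': array([-0.47244441, -0.10505687,  0.30692092])}
row [ 0.0248 -0.0008  0.2768] [-0.0004  0.0001 -0.0036]
```

View pics/w1.png

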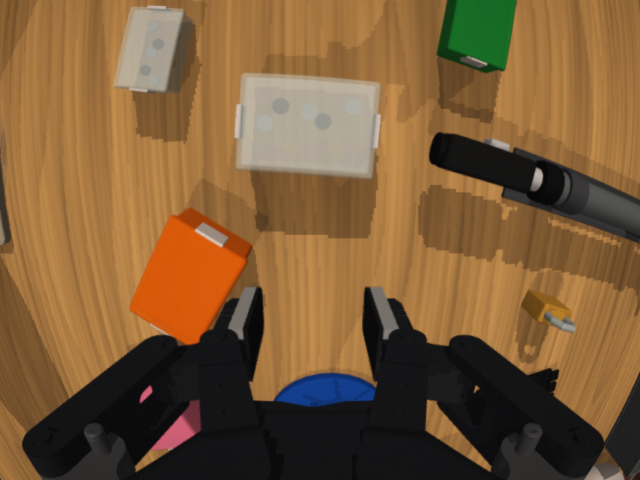

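The wrist view shows the clear box at (308,125) with its near edge at row ~173. The orange box corner is at (250,248), left of the finger lane. The grip is at (437,149)–(535,182), with the button at (497,146).

Call:
arm_command(
  commands=[
    [[0.02, 0, 0.276, 0, 0, 0, 0], [0.02, 0, 0.276, 0, 0, 0, 0], [0.02, 0, 0.276, 0, 0, 0, 0], [0.02, 0, 0.276, 0, 0, 0, 0]],
  ],
)

```text
clock: 1.9
position: [0.473, -0.078, 0.0144]
orientation: [-3.141, 0.0, 1.563]
force: [0.1, -0.3, 0.5]
width: 0.0427
finger_force: 0.0
```

```bash
cat >> h.py <<'E'
def wray(uv,i):
    K=i['camera_matrix']; R,_=cv2.Rodrigues(i['rvec']); v=(np.array(uv)-K[:2,2])/K[0,0]; r=np.hypot(*v)
    return -R.T@i['tvec'], R.T@np.r_[v/r*np.sin(r),np.cos(r)]
def wplane(uv,z,i):
    o,d=wray(uv,i); return o+d*(z-o[2])/d[2]
E
python3 - <<'E'
from h import *
i={'camera_matrix':np.array([[371.648,0,312.749],[0,371.648,236.678],[0,0,1]]),'rvec':np.array([-2.85035795,0.00673817,0.00307686]),'tvec':np.array([-0.47244441,-0.10505687,0.30692092])}
for n,p,z in [('boxnear',(308,173),.05),('box c',(309,125),.05),('button',(497,143),.05),('gripend',(434,149),.05),('grip axis far',(536,181),.05),('sleeve',(640,207),.05),('green',(473,68),.03),('orange',(250,250),.05)]: print(n,wplane(p,z,i).round(4))
rel((.470,.266,.013),np.pi/2)
E
```

```text
boxnear [ 0.4688 -0.0478  0.05  ]
box c [ 0.4697 -0.0123  0.05  ]
button [ 0.6182 -0.0201  0.05  ]
gripend [ 0.564  -0.0281  0.05  ]
grip axis far [ 0.6598 -0.0488  0.05  ]
sleeve [ 0.8074 -0.0666  0.05  ]
green [0.6045 0.0414 0.03  ]
orange [ 0.4228 -0.1075  0.05  ]
row [ 0.6879 -0.0111  0.0027] [-0.0001  0.0001 -0.0046]
```

Call:
arm_command(
  commands=[
    [[0.02, 0, 0, 0, 0, -0.005, 0], [0.04, 0, 0, 0, 0, -0.005, 0], [0.07, 0, 0, 0, 0, -0.005, 0], [0.11, 0, 0, 0, 0, -0.005, 0], [0.15, 0, 0, 0, 0, -0.005, 0]],
  ],
)

```text
clock: 2.52
position: [0.4742, -0.0024, 0.0149]
orientation: [3.139, 0.002, 1.572]
force: [0.0, -5.9, 4.9]
width: 0.0426
finger_force: 3.2
```

Call:
arm_command(
  commands=[
    [[0.04, 0, 0, 0, 0, 0, 0], [0.08, 0, 0, 0, 0, 0, 0], [0.12, 0, 0, 0, 0, 0, 0], [0.16, 0, 0, 0, 0, 0, 0], [0.2, 0, 0, 0, 0, 0, 0]],
  ],
)

```text
clock: 3.15
position: [0.474, 0.0976, 0.0148]
orientation: [3.14, 0.002, 1.572]
force: [0.1, -7.5, 6.1]
width: 0.043
finger_force: 3.7
```

Call:
arm_command(
  commands=[
    [[0.04, 0, 0, 0, 0, 0, 0], [0.08, 0, 0, 0, 0, 0, 0], [0.11, 0, 0, 0, 0, 0, 0], [0.14, 0, 0, 0, 0, 0, 0], [0.16, 0, 0, 0, 0, 0, 0]],
  ],
)

```text
clock: 3.78
position: [0.4734, 0.178, 0.0146]
orientation: [3.14, 0.002, 1.573]
force: [-0.3, -7.8, 5.2]
width: 0.0421
finger_force: 3.6
```

```bash
python3 - <<'E'
from h import *
i=camera_info('wrist'); im=snap('wrist','w2'); snap('scene','s2')
rel((.470,.258,.013),np.pi/2)
np.save('i2.npy',i,allow_pickle=True)
E
```

```text
row [ 0.1574 -0.0057  0.003 ] [ 0.0009 -0.      0.002 ]
```

View pics/w2.png

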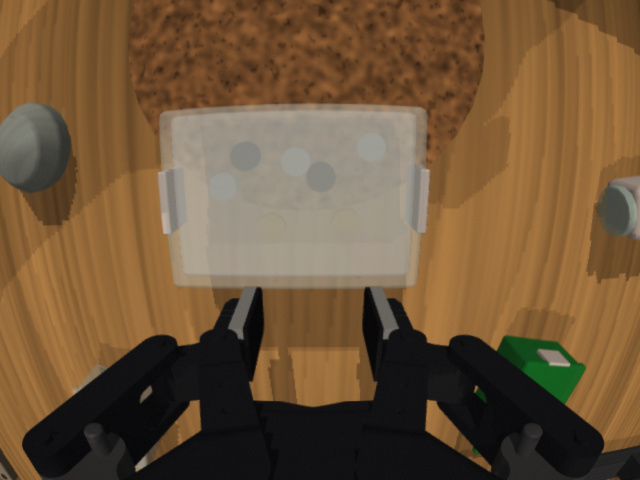

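The box, spanning cols 160–428, is against the fingers and the mat's lower arc shows beneath it. The mat edges are at cols ~131 and ~484 near row 50.

```bash
python3 - <<'E'
from h import *
i=np.load('i2.npy',allow_pickle=True).item()
for p,z in [((131,45),0),((484,45),0),((140,120),0),((470,120),0),((296,288),.05),((293,105),.05),((160,200),.045),((428,200),.045)]: print(p,wplane(p,z,i).round(3))
E
```

```text
(131, 45) [0.376 0.301 0.   ]
(484, 45) [0.564 0.301 0.   ]
(140, 120) [0.381 0.259 0.   ]
(470, 120) [0.555 0.259 0.   ]
(296, 288) [0.466 0.188 0.05 ]
(293, 105) [0.466 0.259 0.05 ]
(160, 200) [0.41  0.224 0.045]
(428, 200) [0.519 0.224 0.045]
```

Call:
arm_command(
  commands=[
    [[0.035, 0, 0, 0, 0, 0, 0], [0.07, 0, 0, 0, 0, 0, 0], [0.105, 0, 0, 0, 0, 0, 0], [0.135, 0, 0, 0, 0, 0, 0], [0.155, 0, 0, 0, 0, 0, 0]],
  ],
)

```text
clock: 4.5
position: [0.4729, 0.2554, 0.014]
orientation: [3.141, 0.001, 1.572]
force: [0.8, -7.7, 5.4]
width: 0.0427
finger_force: 3.5
```

Call:
arm_command(
  commands=[
    [[0.007, 0, 0, 0, 0, 0, 0], [0.007, 0, 0, 0, 0, 0, 0], [-0.03, 0, 0, 0, 0, 0, 0], [-0.08, 0, 0, 0, 0, 0, 0], [-0.08, 0, -0.05, 0, 0, 0, 0]],
  ],
)

```text
clock: 5.12
position: [0.4718, 0.2116, 0.0371]
orientation: [-3.138, 0.002, 1.569]
force: [0.7, 0.4, 0.4]
width: 0.0424
finger_force: 0.0
```

Call:
arm_command(
  commands=[
    [[0, 0, -0.12, 0, 0, 0, 0.2], [0, 0, -0.24, 0, 0, 0, 0.2], [0, 0, -0.27, 0, 0, 0, 0.2], [0, 0, -0.27, 0, 0, 0, 0.2]],
  ],
)

```text
clock: 5.62
position: [0.4733, 0.2148, 0.1739]
orientation: [3.14, -0.0, 1.572]
force: [0.1, -0.2, -1.1]
width: 0.0511
finger_force: 0.0
```

```bash
python3 - <<'E'
from h import *
i=camera_info('wrist'); np.save('i3.npy',i,allow_pickle=True); snap('wrist','w3'); 
rel((.54,.0,.19),np.pi/2+1.36)
E
```

```text
row [-0.4292  0.1344 -0.0348] [-6.000e-04  0.000e+00 -8.652e-01]
```

View pics/w3.png

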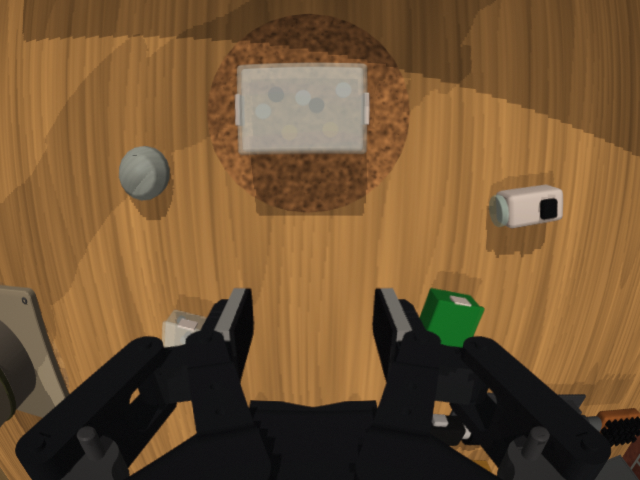

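The box stands well inside the mat at (303,108), with the mat centre at ~(308,113). Next is the grip.

Call:
arm_command(
  commands=[
    [[-0.15, 0.05, -0.03, 0, 0, 0.12, 0.3], [-0.3, 0.1, -0.03, 0, 0, 0.24, 0.3], [-0.4, 0.13, -0.03, 0, 0, 0.36, 0.3], [-0.46, 0.15, -0.03, 0, 0, 0.48, 0.3], [-0.48, 0.15, -0.03, 0, 0, 0.6, 0.3]],
  ],
)

```text
clock: 6.3
position: [0.5476, -0.0296, 0.1855]
orientation: [-3.14, 0.004, 0.622]
force: [-0.5, 1.0, 0.5]
width: 0.0557
finger_force: 0.0
```

```bash
python3 - <<'E'
from h import *
rel((.56,-.028,.17),-.212); print(bot.sense()['joint_pos'])
E
```

```text
row [0.0222 0.0119 0.0309] [-2.000e-04  2.800e-03  5.312e-01]
[ 0.39035097  0.21264345 -0.47868615  1.66423495  0.10146995  1.29367633
 -1.05576767]
```

Call:
arm_command(
  commands=[
    [[0.022, 0.012, 0.03, 0, 0, 0.531, 0.3], [0.022, 0.012, 0.03, 0, 0, 0.531, 0.3], [0.022, 0.012, 0.03, 0, 0, 0.531, 0.3], [0.022, 0.012, 0.03, 0, 0, 0.531, 0.3], [0.022, 0.012, 0.03, 0, 0, 0.531, 0.3]],
  ],
)

```text
clock: 6.92
position: [0.5594, -0.023, 0.1709]
orientation: [3.141, 0.004, -0.203]
force: [-0.3, 0.7, -1.1]
width: 0.0555
finger_force: 0.0
```

```bash
python3 - <<'E'
from h import *
s=bot.sense(); i=camera_info('wrist'); snap('wrist','w4'); np.save('i4.npy',i,allow_pickle=True)
print(s['position'],s['orientation'],s['joint_pos'])
E
```

```text
[ 0.55940935 -0.02297533  0.17089461] [ 3.14096415  0.00382264 -0.20337689] [ 0.29786352  0.23818556 -0.39186287  1.65883782  0.09406409  1.26714667
 -1.88671381]
```

View pics/w4.png

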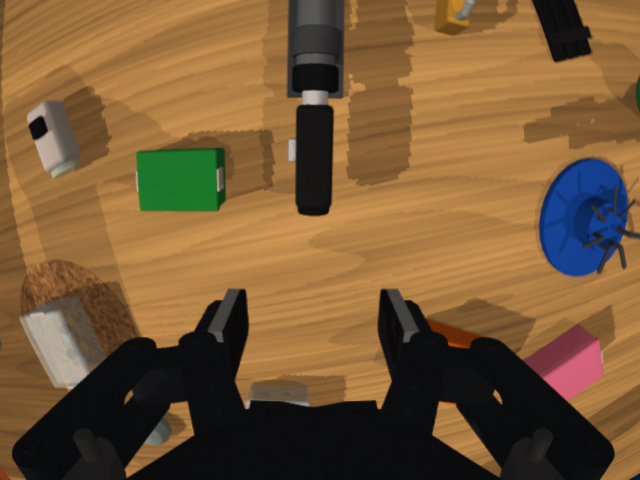

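The grip runs vertically from (316,104) to (313,213) with the button at (292,150). It is nearly aligned with the tool.

```bash
python3 - <<'E'
from h import *
i=np.load('i4.npy',allow_pickle=True).item()
for n,p,z in [('end',(313.5,208),.06),('far',(315.5,106),.06),('sleeve',(317,15),.065),('btn1',(291,139),.05),('btn2',(291,161),.05)]: print(n,wplane(p,z,i).round(4))
a=wplane((313.5,208),.06,i);b=wplane((315.5,106),.06,i);y=np.arctan2(b[1]-a[1],b[0]-a[0]);print(y,np.linalg.norm(a-b))
bt=(wplane((291,139),.05,i)+wplane((291,161),.05,i))/2
u=np.array([np.cos(y),np.sin(y),0]); c=a+u*((bt-a)@u); print('target',c, 'offs',np.cross(u,bt-c)[2])
rel((c[0],c[1],.032),y)
E
```

```text
end [ 0.5699 -0.0265  0.06  ]
far [ 0.6466 -0.0437  0.06  ]
sleeve [ 0.7152 -0.0589  0.065 ]
btn1 [ 0.6255 -0.02    0.05  ]
btn2 [ 0.6085 -0.0164  0.05  ]
-0.22130620747967894 0.07861281151435535
target [ 0.61297716 -0.03618109  0.06      ] offs 0.01843266129551098
row [0.1113 0.0038 0.2775] [0.0004 0.0024 0.0096]
```

Call:
arm_command(
  commands=[
    [[0.05, 0.004, 0, 0, 0, 0.01, 0.55], [0.11, 0.004, 0.05, 0, 0, 0.01, 0.55], [0.11, 0.004, 0.12, 0, 0, 0.01, 0.55], [0.11, 0.004, 0.2, 0, 0, 0.01, 0.55], [0.11, 0.004, 0.2, 0, 0, 0.01, 0.55]],
  ],
)

```text
clock: 7.6
position: [0.6108, -0.0358, 0.0689]
orientation: [3.14, 0.008, -0.213]
force: [-0.9, -0.7, 1.3]
width: 0.0661
finger_force: 0.0
```

```bash
python3 - <<'E'
from h import *
rel((.613,-.0362,.032),-.218)
E
```

```text
row [ 0.0051 -0.0002  0.0738] [0.0008 0.0053 0.0029]
```

Call:
arm_command(
  commands=[
    [[0.004, 0, 0.04, 0, 0.005, 0.003, 0.55], [0.004, 0, 0.074, 0, 0.005, 0.003, 0.55], [0.004, 0, 0.074, 0, 0.005, 0.003, 0.55]],
  ],
)

```text
clock: 7.98
position: [0.6153, -0.0361, 0.0358]
orientation: [3.141, -0.006, -0.219]
force: [-0.3, 0.1, -0.3]
width: 0.0661
finger_force: 0.0
```

Call:
arm_command(
  commands=[
    [[0, 0, 0, 0, 0, 0, -0.2], [0, 0, 0, 0, 0, 0, -0.6], [0, 0, 0, 0, 0, 0, -1], [0, 0, 0, 0, 0, 0, -1], [0, 0, 0, 0, 0, 0, -1]],
  ],
  grip_force=40,
)

```text
clock: 8.6
position: [0.6162, -0.0361, 0.0367]
orientation: [3.142, -0.008, -0.219]
force: [0.0, 0.2, 0.8]
width: 0.0001
finger_force: 0.0
```

Call:
arm_command(
  commands=[
    [[0, 0, 0, 0, 0, 0, -1], [0, 0, 0, 0, 0, 0, -1]],
  ],
)

```text
clock: 8.85
position: [0.6162, -0.036, 0.0366]
orientation: [3.142, -0.008, -0.219]
force: [-0.5, -0.6, -1.3]
width: -0.0005
finger_force: 0.0
```

```bash
python3 - <<'E'
from h import *
a=snap('scene','s5');b=snap('side','d5')
c=np.hstack([a[180:340,240:400],b[140:300,220:380]])[:,:,::-1]
cv2.imwrite('pics/c5.png',cv2.resize(c,(800,400),interpolation=cv2.INTER_CUBIC))
E
```

```text
(no output)
```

View pics/c5.png

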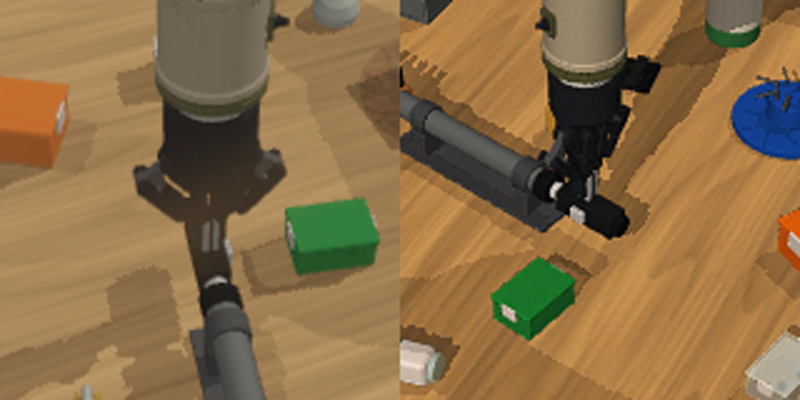

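```bash
python3 - <<'E'
from h import *
print(tri((324,280),(296,221)))
s=bot.sense(); p=s['position']; print(p,s['width'],s['finger_force'])
for z in(.0366,.05,.065,.08): print(z,proj('scene',[p[0],p[1],z]),proj('side',[p[0],p[1],z]))
i=camera_info('wrist'); snap('wrist','w5'); np.save('i5.npy',i,allow_pickle=True)
E
```

```text
(array([ 0.61218108, -0.03395331,  0.05655389]), np.float64(0.007807900585149871))
[ 0.61618812 -0.03600854  0.03662025] -0.00013787882794383648 0.0
0.0366 [[322.14376442 286.60991452]] [[293.84350237 225.97968066]]
0.05 [[322.2333901  282.67438409]] [[293.78313519 222.43086233]]
0.065 [[322.33557709 278.18727748]] [[293.71471692 218.40874224]]
0.08 [[322.43978479 273.61144035]] [[293.64539097 214.33326284]]
```

View pics/w5.png

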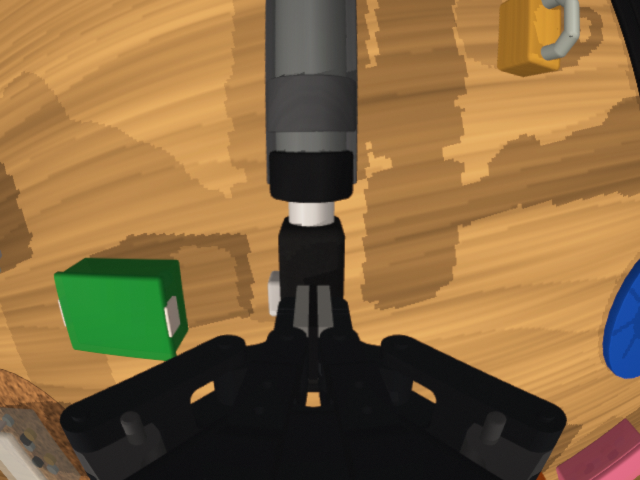

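```bash
python3 - <<'E'
from h import *
i4=np.load('i4.npy',allow_pickle=True).item();i5=np.load('i5.npy',allow_pickle=True).item()
for i in(i4,i5): R,_=cv2.Rodrigues(i['rvec']); print('cam',-R.T@i['tvec'])
w=lambda a,b,z,i: np.linalg.norm(wplane(a,z,i)-wplane(b,z,i))
print('grip w4',w((298,160),(333,160),.05,i4),'sleeve',w((289,30),(344,30),.05,i4),'grip len',w((313,213),(316,104),.05,i4))
print('grip w5',w((279,250),(344,250),.05,i5),'sleeve black',w((270,175),(355,175),.05,i5),'grey',w((266,100),(357,100),.05,i5))
print(bot.sense()['position'],bot.sense()['force'])
E
```

```text
cam [ 0.63152198 -0.03830694  0.34266384]
cam [ 0.68604924 -0.05217349  0.20924868]
grip w4 0.027497539742055304 sleeve 0.04262906919271745 grip len 0.08713568004871174
grip w5 0.029409437171590815 sleeve black 0.03666329018422633 grey 0.03843884418696091
[ 0.61621014 -0.03600389  0.03660862] [-0.26621082 -0.2084067  -0.65996159]
```

```bash
python3 - <<'E'
from h import *
i5=np.load('i5.npy',allow_pickle=True).item()
i1={'camera_matrix':np.array([[371.648,0,312.749],[0,371.648,236.678],[0,0,1]]),'rvec':np.array([-2.85035795,0.00673817,0.00307686]),'tvec':np.array([-0.47244441,-0.10505687,0.30692092])}
def wp(P,i):
    R,_=cv2.Rodrigues(i['rvec']); c=R@np.array(P)+i['tvec']; r=np.hypot(c[0],c[1]); return (c[:2]/r*np.arctan2(r,c[2])*371.648+i['camera_matrix'][:2,2]).round(1)
for dz in(0,.01,.02,.03): print(dz,wp([.6162,-.036,.0366+dz],i5),wp([.6162+.0107,-.0384,.0366+dz],i5),'w1',wp([.4726-.021,-.0859,.1511+dz],i1),wp([.4726+.021,-.0859+.011,.1511+dz],i1))
R,_=cv2.Rodrigues(i1['rvec']); print('cam1',-R.T@i1['tvec'])
E
```

```text
0 [311.4 277.4] [311.4 256.9] w1 [271.7 273.8] [356.  252.8]
0.01 [311.3 285.4] [311.4 264. ] w1 [269.5 281.7] [358.3 259.8]
0.02 [311.3 294.3] [311.3 271.9] w1 [267.1 290.5] [360.8 267.6]
0.03 [311.2 304.2] [311.2 280.7] w1 [264.5 300.3] [363.7 276.3]
cam1 [ 0.47284147 -0.01484203  0.32348381]
```

The wrist view shows the closed fingers lying on top of the grip, so the fingertips end roughly 30 mm higher than the reported TCP. I'll open, go lower while watching the force, and close again.

Call:
arm_command(
  commands=[
    [[0, 0, -0.02, 0, 0, 0, 0.6], [0, 0, -0.02, 0, 0, 0, 0.6], [0, 0, -0.02, 0, 0, 0, 0.6], [0, 0, -0.02, 0, 0, 0, 0.6], [0, 0, -0.02, 0, 0, 0, 0.6]],
  ],
)

```text
clock: 9.62
position: [0.616, -0.036, 0.0464]
orientation: [3.142, -0.008, -0.22]
force: [-0.1, -0.0, 0.4]
width: 0.0683
finger_force: 0.0
```

Call:
arm_command(
  commands=[
    [[-0.002, 0, 0.02, 0, 0, 0, 0.6], [-0.004, 0, 0.04, 0, 0, 0, 0.6], [-0.004, 0, 0.05, 0, 0, 0, 0.6], [-0.004, 0, 0.06, 0, 0, 0, 0.6], [-0.004, 0, 0.06, 0, 0, 0, 0.6]],
  ],
)

```text
clock: 10.25
position: [0.6142, -0.0356, 0.0162]
orientation: [3.141, -0.007, -0.219]
force: [-0.9, -0.2, 0.7]
width: 0.0684
finger_force: 0.0
```

```bash
python3 - <<'E'
from h import *
rel((.613,-.0362,.005),-.218)
a=snap('scene','s6');b=snap('side','d6');w=snap('wrist','w6')
c=np.hstack([a[220:320,270:370],b[170:270,240:340]])[:,:,::-1]
c=cv2.resize(c,(800,400),interpolation=cv2.INTER_CUBIC)
c=np.vstack([c[:, :],cv2.resize(w[200:400,120:520],(400,200))[:,:,::-1].repeat(1,0) if 0 else np.hstack([w[200:400,100:500],w[200:400,100:500]])[:,:,::-1]])
cv2.imwrite('pics/c6.png',c)
E
```

```text
row [-0.0022  0.0017  0.0224] [ 0.0001 -0.0047 -0.0009]
```

View pics/c6.png

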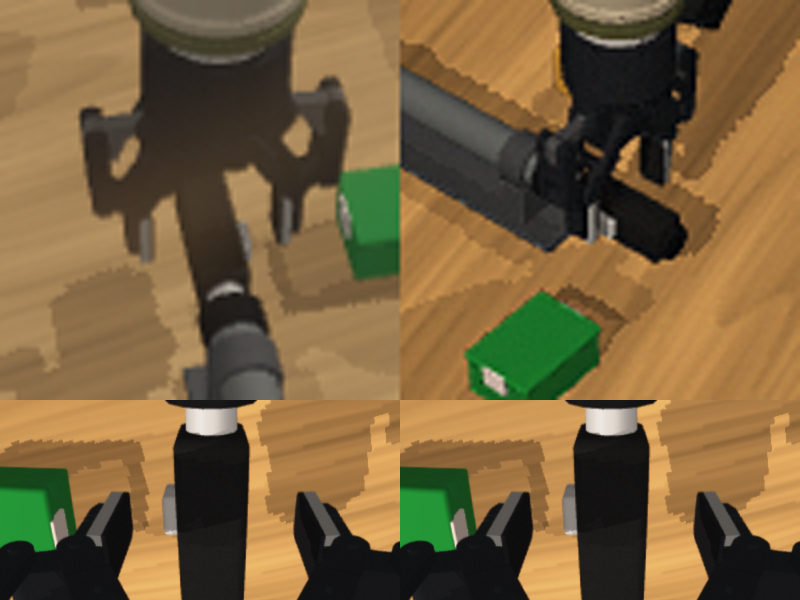

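The fingers now straddle the grip beside the button, with their tips near mid-height. I'll go 9 mm lower and close.

Call:
arm_command(
  commands=[
    [[-0.002, 0.001, 0.01, 0, -0.004, 0, 0.6], [-0.002, 0.001, 0.018, 0, -0.004, 0, 0.6], [-0.002, 0.001, 0.018, 0, -0.004, 0, 0.6]],
  ],
)

```text
clock: 10.78
position: [0.613, -0.0359, 0.0071]
orientation: [3.141, -0.001, -0.219]
force: [-1.0, 0.6, 0.5]
width: 0.0683
finger_force: 0.0
```

Call:
arm_command(
  commands=[
    [[0, 0, 0, 0, 0, 0, 0.1], [0, 0, 0, 0, 0, 0, -0.4], [0, 0, 0, 0, 0, 0, -1], [0, 0, 0, 0, 0, 0, -1], [0, 0, 0, 0, 0, 0, -1]],
  ],
  grip_force=40,
)

```text
clock: 11.4
position: [0.6139, -0.0348, 0.0083]
orientation: [-3.14, -0.003, -0.219]
force: [-1.1, 3.4, 6.3]
width: 0.0275
finger_force: 39.9
```

Call:
arm_command(
  commands=[
    [[0, 0, 0, 0, 0, 0, -1], [0, 0, 0, 0, 0, 0, -1]],
  ],
)

```text
clock: 11.65
position: [0.6139, -0.0348, 0.0083]
orientation: [-3.14, -0.003, -0.219]
force: [-1.0, 3.4, 5.8]
width: 0.0275
finger_force: 39.9
```

Call:
arm_command(
  commands=[
    [[-0.005, 0, 0, 0, 0, 0, -1], [-0.012, 0, 0, 0, 0, 0, -1], [-0.02, 0, 0, 0, 0, 0, -1], [-0.03, 0, 0, 0, 0, 0, -1], [-0.03, 0, 0, 0, 0, 0, -1]],
  ],
  grip_force=50,
)

```text
clock: 12.28
position: [0.5996, -0.0318, 0.0083]
orientation: [-3.14, -0.003, -0.219]
force: [1.7, 4.1, 4.7]
width: 0.0271
finger_force: 51.4
```

Force stays low and it is moving. I'll continue to about 108 mm.

Call:
arm_command(
  commands=[
    [[-0.02, 0, 0, 0, 0, 0, -1], [-0.04, 0, 0, 0, 0, 0, -1], [-0.06, 0, 0, 0, 0, 0, -1], [-0.08, 0, 0, 0, 0, 0, -1], [-0.09, 0, 0, 0, 0, 0, -1]],
  ],
)

```text
clock: 12.9
position: [0.5559, -0.0222, 0.0083]
orientation: [-3.14, -0.004, -0.219]
force: [4.7, 3.1, 3.5]
width: 0.0273
finger_force: 51.2
```

Call:
arm_command(
  commands=[
    [[-0.02, 0, 0, 0, 0, 0, -1], [-0.04, 0, 0, 0, 0, 0, -1], [-0.06, 0, 0, 0, 0, 0, -1], [-0.08, 0, 0, 0, 0, 0, -1], [-0.09, 0, 0, 0, 0, 0, -1]],
  ],
)

```text
clock: 13.52
position: [0.5123, -0.0127, 0.0083]
orientation: [-3.141, -0.005, -0.219]
force: [6.4, 3.4, 3.9]
width: 0.0272
finger_force: 51.2
```

```bash
python3 - <<'E'
from h import *
s=bot.sense();print(s['position'],s['force'])
a=snap('scene','s7');b=snap('side','d7')
c=np.hstack([a[160:340,200:440],b[140:320,180:420]])[:,:,::-1]
cv2.imwrite('pics/c7.png',cv2.resize(c,(800,300)))
E
```

```text
[ 0.51229527 -0.01271976  0.00829487] [6.417338   3.35227188 3.88958302]
```

View pics/c7.png

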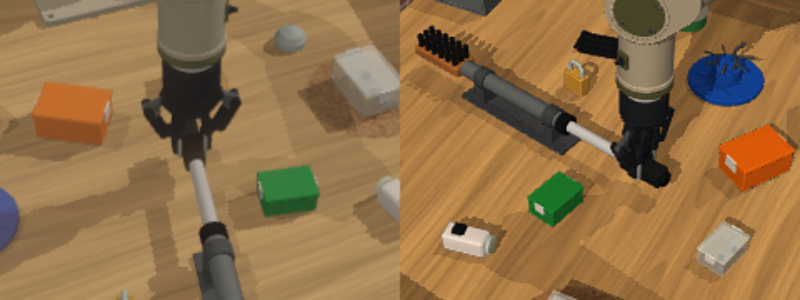

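The tube is drawn out well past the first stop, about 104 mm by TCP travel. I'll ease on to the end stop.

Call:
arm_command(
  commands=[
    [[-0.006, 0, 0, 0, 0, 0, -1], [-0.01, 0, 0, 0, 0, 0, -1], [-0.014, 0, 0, 0, 0, 0, -1], [-0.014, 0, 0, 0, 0, 0, -1]],
  ],
)

```text
clock: 14.12
position: [0.5064, -0.0114, 0.0083]
orientation: [-3.14, -0.006, -0.219]
force: [9.0, 2.6, 0.2]
width: 0.0275
finger_force: 51.1
```

Call:
arm_command(
  commands=[
    [[-0.003, 0, 0, 0, 0, 0, -1], [-0.003, 0, 0, 0, 0, 0, -1], [-0.003, 0, 0, 0, 0, 0, -1], [-0.003, 0, 0, 0, 0, 0, -1]],
  ],
)

```text
clock: 14.62
position: [0.5065, -0.0114, 0.0084]
orientation: [-3.14, -0.009, -0.22]
force: [16.5, 1.2, -6.7]
width: 0.0274
finger_force: 50.6
```

```bash
python3 - <<'E'
from h import *
s=bot.sense();print(s['position'],s['force'],s['width'],s['finger_force'])
im=read_camera('side'); c=im[280:390,230:340]; 
cv2.imwrite('pics/c8.png',np.hstack([im[150:390,180:420],np.zeros((240,4,3),np.uint8)])[:,:,::-1])
E
```

```text
[ 0.50645124 -0.01141603  0.00835075] [16.45141984  1.24387264 -6.72604166] 0.02744151967455075 50.61345800757408
```

The position no longer advances and the force has risen to 16 N, so the grip is firmly at the second stop with the button squeezed. Handing in.

```bash
python3 -c "
from cell import bot
print(bot.close_job())"
```

```text
the job is handed in; nothing more can be done
None
```

I slid the larger clear box onto the cork mat and pulled the brush grip out to its second stop (about 110 mm). I handed the job in at about 14.7 s with the button still squeezed and the grip held there; the hand-in gave no pass or fail result.

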